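# Run a batch of pipe couplings through the demagnetiser

## Robot

A 6-joint arm with a two-finger parallel gripper is mounted at the origin on the work surface. World frame = base frame: x ahead of the robot, y to its left, z up, the work surface at z = 0. Lengths are in m, angles in degrees, forces in N, time in s.
With the tool pointing down it reaches from about 0.325 to 0.9 m from the base axis. Payload 6.1 kg.
Tool frame: the origin (TCP) lies between the finger pads; the fingertips stand 11 mm ahead of it and the grasp point (between the pads) lies 8 mm behind it (robot.tcp_to_tips is the distance from the TCP to the fingertips, in m); z points along the fingers, y is the line along which they close (so a half turn about z gives the same grasp; the last joint's range is limited). The gripper opens to 85 mm and grips with 20 to 120 N. Pads are 22 mm wide; open, the fingers measure 114 mm over their backs; the gripper's body (76 mm by 85 mm) begins 54 mm behind the grasp point. The pads swing forward as they close: fully open they stand 13 mm farther back than shut.
Start: joints at [63.535, 12.628, 87.462, -0, 79.91, -7.225], TCP at [0.206, 0.59, 0.242] pointing down, gripper open.
Joint ranges: [-170.65, 170.65], [-52.31, 119.04], [5.05, 147.46], [-71.25, 251.25], [11.57, 151.72], [-153.62, 153.62]. Speed limits (degrees/s): [147.25, 147.25, 172.46, 180, 180, 180].

## Interface

Orientations are given as a 3x3 rotation matrix whose columns are the frame's x, y, z axes.
In Python, from station import robot gives the robot as it stands. The module is installed in compiled form; this text tells all that it offers.
- The arm moves only by the shell command python3 -m handwheel 'ROWS' [FORCE]. ROWS is JSON, a list of rows, each a list of 7 numbers: the shift along the tool's x, y, z in m, then the turn, a rotation vector about the tool's x, y, z in degrees, then the opening, from 0 (shut) to 1 (fully open). A call has 1 to 8 rows; each row is the pose to reach, as a shift and turn from the pose commanded when the call began, along the tool's axes at that moment; what a row does not reach only later rows make up. A row lasts 1/10 s, in which the tool goes at most 50 mm and 8.59 degrees, less where a joint would pass 70% of its speed; a pose out of reach is approached as far as the arm can. A call with a gripper value outside its range is refused whole. The fingers move at their own pace and stop on an object; FORCE is the grip in N (left out, the last holds). Time passes only in rows, so rows that repeat a pose let the fingers close. It gives the time, the measured TCP pose, the force, the opening and the grip force at its end, in the units of the state.
- robot.get_obs(): the state, without advancing time (a new reading comes with each control period).
- robot.camera(name): name is "scene" or "top" or "wrist"; returns a dict with "frame" (420x560x3 uint8, red, green, blue), "intrinsics" (3x3 intrinsics, pixels), "rvec" (rotation vector, rad) and "tvec" (3), from world to camera coordinates, as OpenCV has them. Camera axes: x right, y down, z forward; pixel columns grow to the right and rows downward; lengths in m; the calibration is good to about 2 mm. The wrist camera is an equidistant fisheye: a pixel r from the principal point sees the ray r / f radians off the axis. A picture is of the moment at which its call begins. There is no depth.
- robot.hand_in(): hands the job in; it is judged then, once.
Trained networks look in a picture, given as the dict that the camera call returned (one of the last four; its "shot" number tells which), for a name from the list of things; names that differ only in an ending like _2 or _b are one class to them, and where a whole thing is asked for, a point or a joint stands for the part that bears it (a point fixed in the world has none). Each returns a list of dicts, best first, with "conf" (0 to 1); they miss things now and then, are a little off and sometimes report something else, mostly with a low value. They report only what shows in the picture. A call takes as long as a camera call. They do not tell look-alikes from the thing itself.
- robot.look_for(picture, name): "box" ([left, top, right, bottom] in pixels, round what is visible of it).
The state is a dict: "time": time; "joint_pos": joint angles; "qd": joint speeds; "tau": joint torques, N m; "tool_pos": TCP position; "ee_rot": TCP orientation; "wrist_force": force on the tool from outside, world axes, zero at the start; "moment": the same for the moment, N m; "width": opening from 0.0 (shut) to 1.0 (fully open); "finger_force": force on a finger pad.
Only numpy, scipy, OpenCV 4.12 (cv2) and the standard library are available. Lean on these libraries where they do the work, as an engineer would, in place of code of your own. Each camera call takes 0.05 s, during which the arm holds its last target. There are 200 camera calls.

## Task

Run all the black steel couplings through the demagnetiser: lift its lid right open onto its stop, put every black coupling that is on the bench into the chamber and shut the lid again. Turn the knob on the control box so that its white pointer is at the thick red mark, and, only with the lid shut, press the green start button fully down and let it come up. Then open the lid onto its stop again and leave it so with the couplings inside, without disturbing the other things on the bench.

Things in the scene. Friction and masses are not known exactly. Their poses are not given: they have to be found in the camera images.
- machine: Demagnetiser, fixed to the bench: blue steel open-topped box, 186 x 236 x 52 mm outside, walls and floor 8 mm thick (chamber 170 x 220 mm, 44 mm deep, white floor). Origin at the centre of its underside on the bench; x runs from front (handle side) to rear (hinge side), y along the hinge, z up. It stands to the left or the right, turned by up to 0.15 rad.
- lid (a joint): Aluminium lid of the machine (186 x 236 x 8 mm, 0.28 to 0.46 kg), hinged along the machine's rear rim. 0 = shut, grows as the front edge is lifted, 1.7 rad = resting on its stop, leaning slightly past upright, where it stays by its own weight. Short of upright it falls shut slowly (damped).
- lid_handle (a point): Centre of the lid's handle: an orange drum, 22 mm in diameter and 44 mm long, its axis along the machine's y, standing 30 mm out in front of the lid's front edge on a narrow 14 mm stem at its middle. Its two flat ends are free and can be pinched from above at any lid angle, the drum turning between the fingers. 216 mm in front of the hinge axis and 8 mm above it when shut, 60 mm above the bench.
- lid_hinge (a point): Middle of the lid's hinge axis, 93 mm behind the machine's centre, 52.5 mm above the bench; the axis runs along the machine's y.
- control: Control box, fixed to the bench on the other side from the machine: grey, 120 x 170 x 50 mm. Origin at the centre of its underside; x away from the robot, y to the left (turned by up to 0.15 rad), z up. The knob sits at (0, 42) mm, the start button at (0, -45) mm on its top face; a thick red index mark beside the knob.
- knob (a joint): Black knob, 44 mm disc with an upright bar grip 42 mm long, 14 mm thick, 32 mm tall, top 44 mm above the box. Joint value 0 to 2.6 rad, growing clockwise seen from above; it stays where it is left. At 0 the bar lies along the control box's x with the white pointer toward its -x; the pointer points at the red mark at 1.4 rad. Starts between 0 and 0.85.
- knob_grip (a point): On the knob's axis at the height to grip it (middle of the bar, 37 mm above the box's top face).
- start (a joint): Green spring push button, 32 mm across. 0 = up, 0.006 m = fully down, which takes 5 N; springs back by itself.
- start_top (a point): Centre of the top face of the green button (about 72 mm above the bench when up).
- coupling1: Black steel pipe coupling: a plain sleeve 38 mm outside, 27 mm bore, 36 mm tall, 0.12 to 0.24 kg, standing upright on the bench at the start. Origin at the centre of its underside, z along its bore. Three to five of them are present.
- coupling2: Black steel pipe coupling: a plain sleeve 38 mm outside, 27 mm bore, 36 mm tall, 0.12 to 0.24 kg, standing upright on the bench at the start. Origin at the centre of its underside, z along its bore. Three to five of them are present.
- coupling3: Black steel pipe coupling: a plain sleeve 38 mm outside, 27 mm bore, 36 mm tall, 0.12 to 0.24 kg, standing upright on the bench at the start. Origin at the centre of its underside, z along its bore. Three to five of them are present.
- coupling4: Black steel pipe coupling: a plain sleeve 38 mm outside, 27 mm bore, 36 mm tall, 0.12 to 0.24 kg, standing upright on the bench at the start. Origin at the centre of its underside, z along its bore. Three to five of them are present.
- coupling5: Black steel pipe coupling: a plain sleeve 38 mm outside, 27 mm bore, 36 mm tall, 0.12 to 0.24 kg, standing upright on the bench at the start. Origin at the centre of its underside, z along its bore. Three to five of them are present.
- brass_plug: Bystander: stepped brass plug, 36 mm across, 30 mm tall, standing among the couplings. Origin at its underside.
- white_cap: Bystander: white plastic cap, 34 mm across, 22 mm tall.
- tape: Bystander: yellow ring of tape lying flat, 90 mm across, 25 mm tall.
- carton: Bystander: small cardboard carton 90 x 70 x 60 mm, origin at its underside.
- wrench: Bystander: steel wrench, 180 mm long, lying at the far left.
- driver: Bystander: screwdriver, 200 mm long, red handle, lying at the far right.
There are look-alikes about, which are no part of the job. Leave any purple look-alike of the coupling3 alone.

How it is judged (in metres and radians):
On the way, in this order (a step that is already met when the one before it is completed fails the run):
1. the lid is open on its stop (value of joint lid above 1.6 rad), for 0.3 s.
2. every coupling is in the chamber, the lid still open (x of coupling1 in the frame of machine between -0.08 and 0.08 m and y of coupling1 in the frame of machine between -0.105 and 0.105 m and z of coupling1 in the frame of machine between 0 and 0.04 m and x of coupling2 in the frame of machine between -0.08 and 0.08 m and y of coupling2 in the frame of machine between -0.105 and 0.105 m and z of coupling2 in the frame of machine between 0 and 0.04 m and x of coupling3 in the frame of machine between -0.08 and 0.08 m and y of coupling3 in the frame of machine between -0.105 and 0.105 m and z of coupling3 in the frame of machine between 0 and 0.04 m and x of coupling4 in the frame of machine between -0.08 and 0.08 m and y of coupling4 in the frame of machine between -0.105 and 0.105 m and z of coupling4 in the frame of machine between 0 and 0.04 m and x of coupling5 in the frame of machine between -0.08 and 0.08 m and y of coupling5 in the frame of machine between -0.105 and 0.105 m and z of coupling5 in the frame of machine between 0 and 0.04 m and value of joint lid above 1.6 rad), for 0.3 s.
3. the lid is shut over the couplings (x of coupling1 in the frame of machine between -0.08 and 0.08 m and y of coupling1 in the frame of machine between -0.105 and 0.105 m and z of coupling1 in the frame of machine between 0 and 0.04 m and x of coupling2 in the frame of machine between -0.08 and 0.08 m and y of coupling2 in the frame of machine between -0.105 and 0.105 m and z of coupling2 in the frame of machine between 0 and 0.04 m and x of coupling3 in the frame of machine between -0.08 and 0.08 m and y of coupling3 in the frame of machine between -0.105 and 0.105 m and z of coupling3 in the frame of machine between 0 and 0.04 m and x of coupling4 in the frame of machine between -0.08 and 0.08 m and y of coupling4 in the frame of machine between -0.105 and 0.105 m and z of coupling4 in the frame of machine between 0 and 0.04 m and x of coupling5 in the frame of machine between -0.08 and 0.08 m and y of coupling5 in the frame of machine between -0.105 and 0.105 m and z of coupling5 in the frame of machine between 0 and 0.04 m and value of joint lid below 0.06 rad), for 0.3 s.
4. with the lid shut and the knob at the red mark, the start button is pressed fully down (all of step 3 and value of joint start above 0.0052 m and value of joint knob between 1.28 and 1.52 rad), for 0.1 s.
5. the button has come up and the lid is open on its stop again (value of joint lid above 1.6 rad and value of joint start below 0.0015 m), for 0.3 s.
At the end, for the whole second after the job is handed in: Every coupling that is present lies at rest in the chamber (its origin within 80 x 105 mm of the machine's centre and lower than 40 mm), the lid is open past 1.6 rad on its stop, the knob is within 0.12 rad of the red mark (1.4 rad) and the start button is up (all of step 5 and x of coupling1 in the frame of machine between -0.08 and 0.08 m and y of coupling1 in the frame of machine between -0.105 and 0.105 m and z of coupling1 in the frame of machine between 0 and 0.04 m and x of coupling2 in the frame of machine between -0.08 and 0.08 m and y of coupling2 in the frame of machine between -0.105 and 0.105 m and z of coupling2 in the frame of machine between 0 and 0.04 m and x of coupling3 in the frame of machine between -0.08 and 0.08 m and y of coupling3 in the frame of machine between -0.105 and 0.105 m and z of coupling3 in the frame of machine between 0 and 0.04 m and x of coupling4 in the frame of machine between -0.08 and 0.08 m and y of coupling4 in the frame of machine between -0.105 and 0.105 m and z of coupling4 in the frame of machine between 0 and 0.04 m and x of coupling5 in the frame of machine between -0.08 and 0.08 m and y of coupling5 in the frame of machine between -0.105 and 0.105 m and z of coupling5 in the frame of machine between 0 and 0.04 m and value of joint knob between 1.28 and 1.52 rad and velocity of joint lid below 0.05 rad/s and linear speed of each of coupling1, coupling2, coupling3, coupling4, coupling5 below 0.05 m/s); the robot touches nothing.
It fails at once if the start button is pressed while the lid is not shut (value of joint start above 0.004 m and value of joint lid above 0.15 rad).
It fails at once if another thing on the bench is pushed more than 8 cm from its place or put in the machine (distance of any of brass_plug, white_cap, tape, carton, wrench, driver from where it was at the start of the episode above 0.08 m).
Of coupling1, coupling2, coupling3, coupling4, coupling5 only 3 to 5 are there at a start; the rules pass over those that are not, and their reading is None.
At some moment in a run one of coupling1, coupling2, coupling3, coupling4, coupling5 may be knocked a few centimetres aside while the robot is not near it.
Once in a run the grip may slacken for a moment while it holds something.
It also fails if it takes over 210 s, if anything falls off the work surface, if the arm or the gripper's body presses on something with over 40 N, if the wrist force passes 120 N, or if a joint passes its speed limit or range.

## Working session

There is one attempt and no reset: what is moved stays moved. The work goes in short steps, Python scripts to look and compute and a shell command to move; the robot and the scene stay as the last step left them, time stands still between calls to the robot, and variables do not carry over. Pictures are saved under pics/ and viewed, at most 14 in all, crops included, and the job is handed in when it is done.

```bash
mkdir -p pics; cat > h.py <<'E'
import numpy as np, cv2
from station import robot
def cam(n):
    return robot.camera(n)
def save(p,f,s=1,crop=None):
    im=p["frame"][:,:,::-1]
    if crop: l,t,r,b=crop; im=im[t:b,l:r]
    if s!=1: im=cv2.resize(im,None,fx=s,fy=s,interpolation=cv2.INTER_CUBIC)
    cv2.imwrite("pics/"+f,im)
def ray(p,u,v,fish=False):
    K=np.array(p["intrinsics"]);R=cv2.Rodrigues(np.array(p["rvec"],float))[0];t=np.array(p["tvec"],float).ravel()
    x=(u-K[0,2])/K[0,0];y=(v-K[1,2])/K[1,1]
    if fish:
        r=np.hypot(x,y);d=np.array([x/r*np.sin(r),y/r*np.sin(r),np.cos(r)]) if r>1e-9 else np.array([0,0,1.])
    else: d=np.array([x,y,1.])
    return -R.T@t, R.T@d
def at(p,u,v,z,fish=False):
    c,d=ray(p,u,v,fish); return c+d*(z-c[2])/d[2]
def proj(p,X,fish=False):
    K=np.array(p["intrinsics"]);R=cv2.Rodrigues(np.array(p["rvec"],float))[0];t=np.array(p["tvec"],float).ravel()
    q=R@np.array(X,float)+t
    if fish:
        th=np.arctan2(np.hypot(q[0],q[1]),q[2]);n=np.hypot(q[0],q[1]);q=np.array([q[0]/n*th,q[1]/n*th,1])
    else: q=q/q[2]
    return np.array([K[0,0]*q[0]+K[0,2],K[1,1]*q[1]+K[1,2]])
E
python3 - <<'E'
from h import *
np.set_printoptions(precision=3,suppress=True)
for n in ("top","scene"):
    p=cam(n); save(p,n+"0.png",1.42)
    print(n,ray(p,280,210))
    for k in ("machine","lid_handle","control","knob","start","coupling1","brass_plug","white_cap","tape","carton"):
        for d in robot.look_for(p,k):
            if d["conf"]>.25:
                b=np.array(d["box"]);print(k,round(d["conf"],2),b.round(0),at(p,(b[0]+b[2])/2,(b[1]+b[3])/2,.036))
o=robot.get_obs();print(o["ee_rot"],o["tool_pos"],o["time"])
E
```

```text
top (array([ 0.461, -0.019,  1.296]), array([ 0.065, -0.006, -0.998]))
machine 0.87 [342. 187. 449. 285.] [ 0.483 -0.316  0.036]
lid_handle 0.84 [344. 190. 450. 288.] [ 0.477 -0.319  0.036]
control 0.69 [106. 213. 181. 267.] [0.462 0.313 0.036]
knob 0.76 [114. 226. 131. 246.] [0.471 0.366 0.036]
start 0.56 [152. 238. 163. 247.] [0.456 0.277 0.036]
coupling1 0.67 [281. 208. 300. 222.] [ 0.532 -0.053  0.036]
coupling1 0.66 [249. 216. 266. 232.] [0.507 0.029 0.036]
coupling1 0.52 [114. 231. 131. 247.] [0.463 0.365 0.036]
coupling1 0.5 [232. 173. 251. 192.] [0.61  0.071 0.036]
brass_plug 0.61 [289. 173. 302. 186.] [ 0.621 -0.063  0.036]
white_cap 0.48 [282. 138. 297. 156.] [ 0.703 -0.048  0.036]
tape 0.34 [341. 188. 448. 288.] [ 0.479 -0.314  0.036]
carton 0.55 [180. 120. 214. 165.] [0.711 0.186 0.036]
scene (array([ 1.117, -0.21 ,  1.142]), array([-0.478,  0.153, -0.865]))
machine 0.92 [ 91. 183. 210. 295.] [ 0.484 -0.316  0.036]
machine 0.52 [ 87. 316. 180. 352.] [ 0.689 -0.396  0.036]
lid_handle 0.59 [ 96. 188. 209. 288.] [ 0.482 -0.312  0.036]
control 0.69 [360. 134. 442. 194.] [0.47
[... 255 characters left out ...]
1. 255.] [0.634 0.066 0.036]
coupling1 0.75 [206. 181. 223. 201.] [ 0.405 -0.144  0.036]
coupling1 0.62 [258. 222. 277. 242.] [ 0.552 -0.059  0.036]
coupling1 0.56 [286. 201. 308. 221.] [0.522 0.023 0.036]
coupling1 0.5 [285. 165. 306. 190.] [0.433 0.05  0.036]
brass_plug 0.45 [270. 255. 284. 270.] [ 0.632 -0.063  0.036]
white_cap 0.57 [288. 284. 305. 309.] [ 0.722 -0.049  0.036]
tape 0.92 [210. 298. 248. 340.] [ 0.723 -0.199  0.036]
tape 0.33 [ 86. 315. 185. 350.] [ 0.687 -0.391  0.036]
carton 0.72 [370. 233. 419. 288.] [0.712 0.186 0.036]
carton 0.58 [271. 256. 286. 272.] [ 0.637 -0.062  0.036]
[[-0.944  0.33   0.   ]
 [ 0.33   0.944  0.   ]
 [-0.     0.    -1.   ]] [0.206 0.59  0.242] 1.1
```

View pics/top0.png

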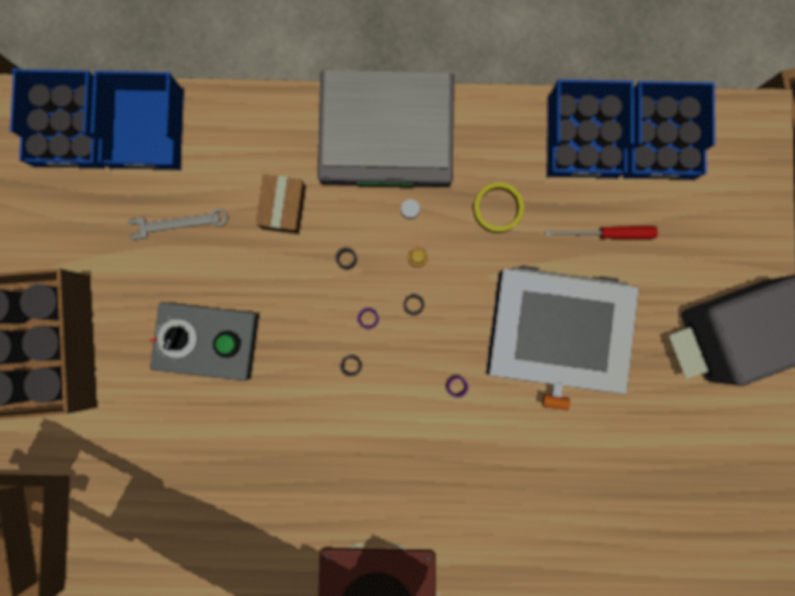

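View pics/scene0.png

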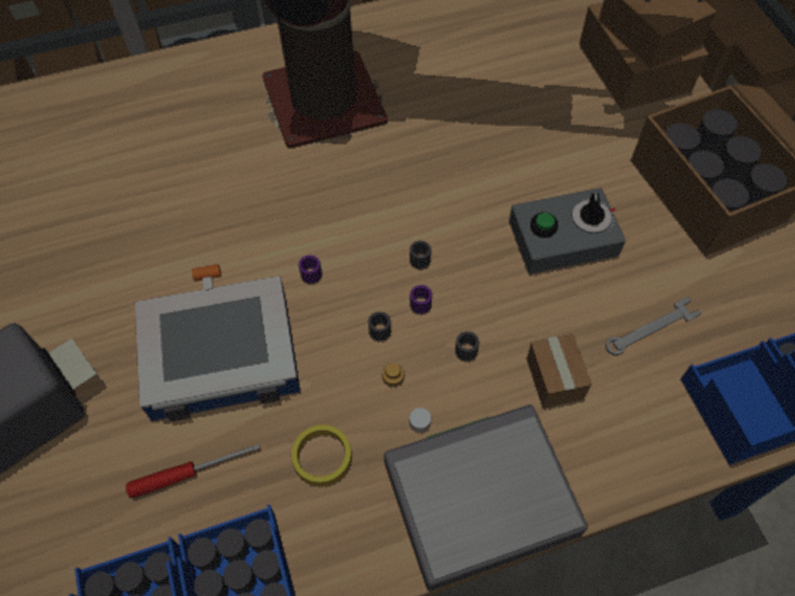

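The top view (in 1.42x pixels) shows rings at (346,258), (413,304) and (351,365), which are dark. Two more, at (368,318) and (456,385), look purple and so are look-alikes. The machine is on the right with its orange handle at (556,403), and the control box is on the left. I'll confirm the colours in a crop and refine the positions.

```bash
python3 - <<'E'
from h import *
np.set_printoptions(precision=4,suppress=True)
T=cam("top");S=cam("scene")
a=cv2.resize(T["frame"][165:285,225:345,::-1],(400,400),interpolation=cv2.INTER_CUBIC)
b=cv2.resize(S["frame"][160:270,200:350,::-1],(400,400),interpolation=cv2.INTER_CUBIC)
cv2.imwrite("pics/crop1.png",np.hstack([a,b]))
def blobs(p,m,box,mn=4):
    l,t,r,bb=box;M=np.zeros(m.shape,np.uint8);M[t:bb,l:r]=m[t:bb,l:r]
    n,L,st,c=cv2.connectedComponentsWithStats(M)
    return [(c[i],st[i]) for i in range(1,n) if st[i][4]>=mn]
f=T["frame"].astype(int);r,g,bl=f[...,0],f[...,1],f[...,2]
# rings
for (u,v) in [(346,258),(413,304),(351,365),(368,318),(456,385)]:
    u/=1.42;v/=1.42;l,t=int(u-14),int(v-14)
    w=f[t:t+29,l:l+29]; bg=np.median(w.reshape(-1,3),0)
    m=((w[...,0]<0.72*bg[0])).astype(np.uint8)
    n,L,st,c=cv2.connectedComponentsWithStats(m);i=1+np.argmax(st[1:,4])
    hull=cv2.convexHull(np.argwhere(L==i)[:,::-1].astype(np.int32));(cx,cy),rad=cv2.minEnclosingCircle(hull)
    col=w[L==i].mean(0)
    print("ring",cx+l,cy+t,rad,"xy",at(T,cx+l,cy+t,.03)[:2],"rgb",col, "box",st[i]+[l,t,0,0,0])
for p,n,box in ((T,"top",(330,170,460,300)),(S,"scene",(90,160,230,300))):
    q=cv2.cvtColor(p["frame"],cv2.COLOR_RGB2HSV);m=((q[...,0]<16)&(q[...,1]>170)&(q[...,2]>110)).astype(np.uint8)
    for c,s in blobs(p,m,box): print(n,"handle",c,s,at(p,*c,.062))
# lid outline in top
g=cv2.cvtColor(T["frame"],cv2.COLOR_RGB2HSV);m=((g[...,1]<70)&(g[...,2]>100)).astype(np.uint8)
for c,s in blobs(T,m,(330,170,460,300),200):
    M=np.zeros(m.shape,np.uint8);M[170:300,330:460]=m[170:300,330:460]
    rc=cv2.minAreaRect(np.argwhere(M)[:,::-1].astype(np.float32));bx=cv2.boxPoints(rc)
    P=np.array([at(T,*x,.06)[:2] for x in bx]);print("lid",P,P.mean(0),np.linalg.norm(P-np.roll(P,1,0),axis=1),[np.degrees(np.arctan2(*(P[(k+1)%4]-P[k])[::-1])) for k in range(4)])
# control box
for p,n,box,zz in ((T,"top",(100,200,190,280),.072),(S,"scene",(355,125,445,200),.072)):
    q=cv2.cvtColor(p["frame"],cv2.COLOR_RGB2HSV)
    m=((q[...,0]>45)&(q[...,0]<85)&(q[...,1]>110)&(q[...,2]>50)).astype(np.uint8)
    for c,s in blobs(p,m,box,10): print(n,"green",c,s,at(p,*c,.072))
    m=((q[...,1]<60)&(q[...,2]>140)).astype(np.uint8)
    for c,s in blobs(p,m,box,3): print(n,"white",c,s,at(p,*c,.055))
    m=(((q[...,0]<8)|(q[...,0]>172))&(q[...,1]>130)&(q[...,2]>60)).astype(np.uint8)
    for c,s in blobs(p,m,box,2): print(n,"red",c,s,at(p,*c,.05))
E
```

```text
ring 243.5 181.5 7.905794143676758 xy [0.614  0.0669] rgb [80.0382 67.4122 53.9771] box [236 174  16  16 131]
ring 290.80000019073486 214.19999980926514 7.528711795806885 xy [ 0.5336 -0.054 ] rgb [87.6909 74.1455 58.7455] box [284 207  15  15 110]
ring 246.55970191955566 256.9179105758667 7.72623348236084 xy [0.4245 0.0548] rgb [83.3707 70.569  56.4052] box [239 250  16  15 116]
ring 258.8999996185303 223.89999961853027 7.212589263916016 xy [0.5077 0.0257] rgb [96.2907 63.9419 85.2209] box [252 217  15  15  86]
ring 321.1315793991089 271.4473686218262 8.07909107208252 xy [ 0.392  -0.1321] rgb [88.2893 59.1157 77.0496] box [314 264  16  16 121]
top handle [391.5385 283.2615] [383 279  18   9 130] [ 0.3685 -0.3006  0.062 ]
scene handle [144.5253 190.4444] [136 187  18   8  99] [ 0.3681 -0.3012  0.062 ]
lid [[ 0.3927 -0.1821]
 [ 0.6029 -0.2088]
 [ 0.5746 -0.4471]
 [ 0.3652 -0.4178]] [ 0.4838 -0.3139] [0.2373 0.2119 0.24   0.2115] [np.float64(-7.245410006185212), np.float64(-96.76120288245696), np.float64(172.0230423525087), np.float64(83.340694351944)]
top green [158.     241.9873] [151 235  15  15 158] [0.4576 0.2678 0.072 ]
top white [125.4951 237.801 ] [111 226  27  25 206] [0.4663 0.3521 0.055 ]
top red [107.8571 238.8571] [106 238   4   3   7] [0.4629 0.397  0.05  ]
scene green [383.7273 154.7   ] [378 150  13  10 110] [0.4607 0.266  0.072 ]
scene red [431.2857 147.1429] [430 146   4   3   7] [0.4642 0.397  0.05  ]
```

View pics/crop1.png

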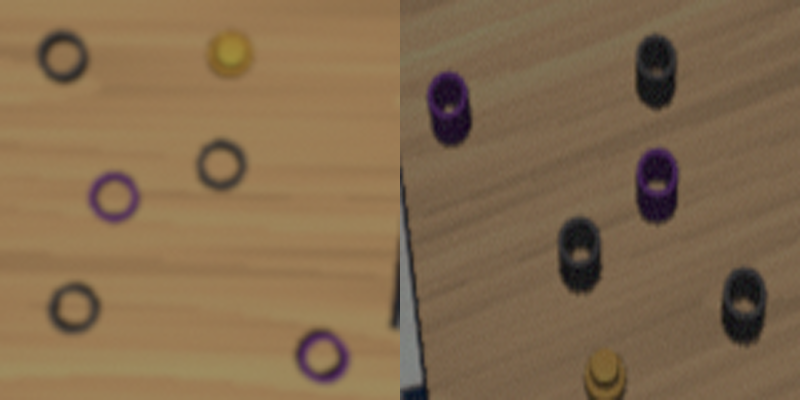

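The crop confirms three black couplings: A (0.614, 0.067), B (0.534, -0.054) and C (0.4245, 0.055). The rings at (0.508, 0.026) and (0.392, -0.132) are purple and stay where they are. Next I'll go to the handle.

```bash
cat >> h.py <<'E'
def go(x,y,z,cw):
    "delta in tool axes to TCP target, tool down, tool y = world y turned clockwise by cw deg"
    o=robot.get_obs();R=np.array(o["ee_rot"]);p=np.array(o["tool_pos"])
    a=np.radians(cw);G=np.array([[-np.cos(a),np.sin(a),0],[np.sin(a),np.cos(a),0],[0,0,-1]])
    rv=np.degrees(cv2.Rodrigues(R.T@G)[0].ravel())
    print("t",round(o["time"],1),"pos",p.round(4),"d",(R.T@(np.array([x,y,z])-p)).round(4),"rot",rv.round(2),"w",round(o["width"],3),"ff",o["finger_force"],"F",np.round(o["wrist_force"],1))
E
python3 -m handwheel '[[-0.28,-0.273,0,0,0,-12.2,1],[-0.28,-0.273,0,0,0,-12.2,1],[-0.28,-0.273,0,0,0,-12.2,1],[-0.28,-0.273,0,0,0,-12.2,1],[-0.28,-0.273,0,0,0,-12.2,1],[-0.28,-0.273,0,0,0,-12.2,1],[-0.28,-0.273,0,0,0,-12.2,1],[-0.28,-0.273,0,0,0,-12.2,1]]' 
python3 -c "
from h import *
go(.368,-.301,.13,7.1)"
```

```text
time: 2.0
tool_pos: [0.3811, 0.2379, 0.2427]
ee_rot: [[-0.992, 0.123, 0.001], [0.123, 0.992, 0.0], [-0.001, 0.0, -1.0]]
wrist_force: [0.4, 0.4, 0.0]
width: 1.001
finger_force: 0.0
t 2.0 pos [0.3811 0.2379 0.2427] d [-0.0532 -0.5364  0.1126] rot [0.01 0.07 0.03] w 1.001 ff 0.0 F [0.4 0.4 0. ]
```

```bash

python3 -m handwheel '[[-0.053,-0.05,0,0,0,0,1],[-0.053,-0.39,0,0,0,0,1],[-0.053,-0.39,0,0,0,0,1],[-0.053,-0.39,0,0,0,0,1],[-0.053,-0.39,0,0,0,0,1],[-0.053,-0.39,0,0,0,0,1],[-0.053,-0.39,0,0,0,0,1],[-0.053,-0.39,0,0,0,0,1]]' >/dev/null
python3 -m handwheel '[[0,-0.146,0.11,0,0,0,1],[0,-0.146,0.11,0,0,0,1],[0,-0.146,0.11,0,0,0,1],[0,-0.146,0.11,0,0,0,1],[0,-0.146,0.11,0,0,0,1],[0,-0.146,0.11,0,0,0,1]]' >/dev/null
python3 - <<'E'
from h import *
np.set_printoptions(precision=4,suppress=True)
go(.368,-.301,.052,7.1)
p=cam("wrist");save(p,"w1.png")
q=cv2.cvtColor(p["frame"],cv2.COLOR_RGB2HSV);m=((q[...,0]<16)&(q[...,1]>170)&(q[...,2]>110)).astype(np.uint8)
n,L,st,c=cv2.connectedComponentsWithStats(m)
for i in range(1,n):
    if st[i][4]>80:
        print(c[i],st[i],at(p,*c[i],.064,True))
        rc=cv2.minAreaRect(np.argwhere(L==i)[:,::-1].astype(np.float32));P=[at(p,*x,.064,True)[:2] for x in cv2.boxPoints(rc)];print(np.array(P))
E
```

```text
t 3.4 pos [ 0.3673 -0.2922  0.132 ] d [-0.0018 -0.0088  0.08  ] rot [ 0.08 -0.06 -0.03] w 1.005 ff 0.0 F [-0.1 -0.4  0.9]
[261.0955 234.497 ] [ 227  223   69   24 1477] [ 0.3677 -0.3007  0.064 ]
[[ 0.357  -0.3218]
 [ 0.3624 -0.2776]
 [ 0.3788 -0.2793]
 [ 0.3732 -0.3247]]
```

View pics/w1.png

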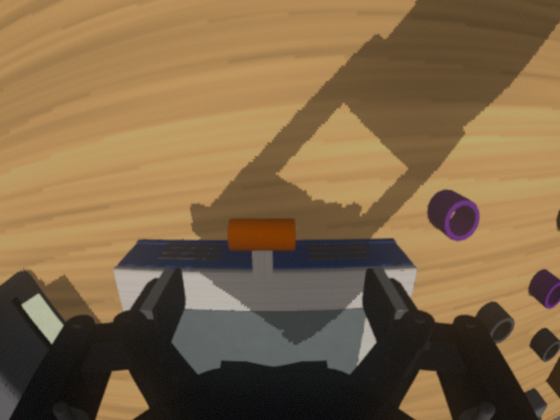

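The wrist view shows the drum at (261,234), which agrees with the other cameras. I'll descend and grip.

```bash

python3 -m handwheel '[[-0.001,-0.009,0.04,0,0,0,1],[-0.001,-0.009,0.06,0,0,0,1],[-0.001,-0.009,0.08,0,0,0,1],[-0.001,-0.009,0.08,0,0,0,1],[-0.001,-0.009,0.08,0,0,0,0],[-0.001,-0.009,0.08,0,0,0,0],[-0.001,-0.009,0.08,0,0,0,0],[-0.001,-0.009,0.08,0,0,0,0]]' 50
python3 -m handwheel '[[0,0,0,0,0,0,0],[0,0,0,0,0,0,0],[0,0,0,0,0,0,0]]'
python3 - <<'E'
from h import *
for t in [0,.1,.2,.3,.4,.5,.6,.7,.8,.9,1,1.1,1.2,1.3,1.4,1.5,1.6,1.7,1.73]:
    c,s=np.cos(t),np.sin(t);print(t, "dx_tool",round(-(-.216*c+.008*s+.216),4),"dz_tool",round(-(.216*s+.008*c-.008),4))
E
```

```text
time: 4.25
tool_pos: [0.3689, -0.3005, 0.0543]
ee_rot: [[-0.992, 0.123, 0.002], [0.123, 0.992, 0.001], [-0.002, 0.002, -1.0]]
wrist_force: [0.7, 9.3, 12.4]
width: 0.507
finger_force: 50.5
time: 4.55
tool_pos: [0.3688, -0.3005, 0.0543]
ee_rot: [[-0.992, 0.123, 0.002], [0.123, 0.992, 0.001], [-0.002, 0.002, -1.0]]
wrist_force: [-0.1, 9.5, 11.7]
width: 0.505
finger_force: 50.4
0 dx_tool -0.0 dz_tool -0.0
0.1 dx_tool -0.0019 dz_tool -0.0215
0.2 dx_tool -0.0059 dz_tool -0.0428
0.3 dx_tool -0.012 dz_tool -0.0635
0.4 dx_tool -0.0202 dz_tool -0.0835
0.5 dx_tool -0.0303 dz_tool -0.1026
0.6 dx_tool -0.0422 dz_tool -0.1206
0.7 dx_tool -0.0559 dz_tool -0.1373
0.8 dx_tool -0.0713 dz_tool -0.1525
0.9 dx_tool -0.088 dz_tool -0.1662
1 dx_tool -0.106 dz_tool -0.1781
1.1 dx_tool -0.1252 dz_tool -0.1881
1.2 dx_tool -0.1452 dz_tool -0.1962
1.3 dx_tool -0.1659 dz_tool -0.2023
1.4 dx_tool -0.1872 dz_tool -0.2062
1.5 dx_tool -0.2087 dz_tool -0.208
1.6 dx_tool -0.2303 dz_tool -0.2077
1.7 dx_tool -0.2518 dz_tool -0.2052
1.73 dx_tool -0.2581 dz_tool -0.204
```

```bash

python3 -m handwheel '[[-0.002,0,-0.0215,0,0,0,0],[-0.006,0,-0.043,0,0,0,0],[-0.012,0,-0.0635,0,0,0,0],[-0.020,0,-0.0835,0,0,0,0],[-0.030,0,-0.1026,0,0,0,0],[-0.042,0,-0.1206,0,0,0,0],[-0.056,0,-0.1373,0,0,0,0],[-0.071,0,-0.1525,0,0,0,0]]'
python3 -m handwheel '[[-0.017,0,-0.0137,0,0,0,0],[-0.035,0,-0.0256,0,0,0,0],[-0.054,0,-0.0356,0,0,0,0],[-0.074,0,-0.0437,0,0,0,0],[-0.0946,0,-0.0498,0,0,0,0],[-0.116,0,-0.0537,0,0,0,0],[-0.137,0,-0.0555,0,0,0,0],[-0.159,0,-0.0552,0,0,0,0]]'
python3 -m handwheel '[[-0.010,0,0.001,0,0,0,0],[-0.018,0,0.002,0,0,0,0],[-0.018,0,0.002,0,0,0,0]]'
```

```text
time: 5.35
tool_pos: [0.4377, -0.3086, 0.205]
ee_rot: [[-0.993, 0.122, -0.002], [0.122, 0.993, 0.003], [0.002, 0.002, -1.0]]
wrist_force: [2.0, 2.6, -8.3]
width: 0.505
finger_force: 51.8
time: 6.15
tool_pos: [0.5966, -0.3276, 0.2615]
ee_rot: [[-0.993, 0.122, -0.0], [0.122, 0.993, 0.003], [0.001, 0.003, -1.0]]
wrist_force: [-2.3, 6.0, 0.2]
width: 0.508
finger_force: 50.9
time: 6.45
tool_pos: [0.6152, -0.3298, 0.2596]
ee_rot: [[-0.993, 0.121, 0.002], [0.121, 0.993, 0.002], [-0.001, 0.002, -1.0]]
wrist_force: [-1.2, 6.1, 4.8]
width: 0.508
finger_force: 52.2
```

The lid is at about 1.68 rad. I'll release it, lift clear and go above coupling A.

```bash

python3 -m handwheel '[[0,0,0,0,0,0,1],[0,0,0,0,0,0,1],[0,0,0,0,0,0,1],[0,0,0,0,0,0,1],[0,0,-0.03,0,0,0,1],[0,0,-0.07,0,0,0,1],[0,0,-0.07,0,0,0,1]]'>/dev/null
python3 -m handwheel '[[0.049,0.392,0,0,0,0,1],[0.049,0.392,0,0,0,0,1],[0.049,0.392,0,0,0,0,1],[0.049,0.392,0,0,0,0,1],[0.049,0.392,0.1,0,0,0,0.7],[0.049,0.392,0.12,0,0,0,0.7],[0.049,0.392,0.12,0,0,0,0.7],[0.049,0.392,0.12,0,0,0,0.7]]' >/dev/null
python3 -m handwheel '[[0,0.01,0.06,0,0,0,0.7],[0,0.01,0.06,0,0,0,0.7],[0,0.01,0.06,0,0,0,0.7]]'
cat >> h.py <<'E'
def rings(p,xy,z=.036):
    "refine black ring in wrist view near xy: centre of dark blob's top rim by darkness fit"
    from scipy.optimize import minimize
    g=cv2.GaussianBlur(cv2.cvtColor(p["frame"],cv2.COLOR_RGB2GRAY),(3,3),0).astype(np.float32)
    a=np.linspace(0,2*np.pi,48,endpoint=False)
    def val(c,r,zz):
        uv=np.array([proj(p,[c[0]+r*np.cos(t),c[1]+r*np.sin(t),zz],True) for t in a],np.float32)
        return cv2.remap(g,uv[:,:1],uv[:,1:],cv2.INTER_LINEAR).ravel()
    # top annulus lit differently from wall: maximise outside-top brightness minus ring
    f=lambda c: val(c,.0163,z).mean()-0.5*val(c,.024,z).mean()
    best=min(((f((xy[0]+i*.004,xy[1]+j*.004)),xy[0]+i*.004,xy[1]+j*.004) for i in range(-5,6) for j in range(-5,6)))
    r=minimize(f,best[1:],method="Nelder-Mead",options=dict(initial_simplex=[[best[1],best[2]],[best[1]+.003,best[2]],[best[1],best[2]+.003]],xatol=1e-4))
    return r.x
E
python3 - <<'E'
from h import *
np.set_printoptions(precision=4,suppress=True)
p=cam("wrist");S=cam("scene");T=cam("top")
for d in robot.look_for(p,"coupling1"):
    b=d["box"];print(round(d["conf"],2),np.round(b),at(p,(b[0]+b[2])/2,(b[1]+b[3])/2,.018,True))
c=rings(p,(.614,.067));print("A",c)
im=p["frame"].copy()
for t in np.linspace(0,6.28,60):
    u,v=proj(p,[c[0]+.019*np.cos(t),c[1]+.019*np.sin(t),.036],True);cv2.circle(im,(int(u),int(v)),0,(0,255,0),-1)
cv2.imwrite("pics/a.png",np.hstack([cv2.resize(im,(400,300)),cv2.resize(S["frame"],(400,300))])[:,:,::-1])
go(*c,.018,7.1)
E
```

```text
time: 8.25
tool_pos: [0.6126, 0.0485, 0.1614]
ee_rot: [[-0.992, 0.122, -0.006], [0.122, 0.992, -0.0], [0.005, -0.001, -1.0]]
wrist_force: [-0.5, -0.2, 0.3]
width: 0.696
finger_force: 0.0
0.93 [272. 178. 322. 227.] [0.6162 0.0683 0.018 ]
0.78 [233.   0. 274.  10.] [0.4409 0.0524 0.018 ]
0.78 [205.  61. 252. 108.] [0.5076 0.0231 0.018 ]
0.76 [35.  0. 87. 32.] [ 0.3999 -0.1331  0.018 ]
A [0.6092 0.0661]
t 8.4 pos [0.6164 0.0473 0.167 ] d [0.0102 0.0177 0.1489] rot [ 0.01  0.27 -0.04] w 0.702 ff 0.0 F [ 0.7 -0.4 -0.4]
```

View pics/a.png

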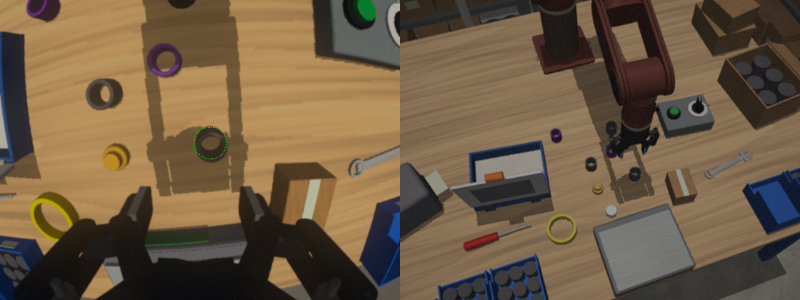

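The lid stands open on its stop, and the ring is at (293,203) in the wrist view. I'll grasp A.

```bash

python3 -m handwheel '[[0.006,0.019,0.04,0,0,0,0.7],[0.006,0.019,0.08,0,0,0,0.7],[0.006,0.019,0.12,0,0,0,0.7],[0.006,0.019,0.14,0,0,0,0.7],[0.006,0.019,0.149,0,0,0,0.7],[0.006,0.019,0.149,0,0,0,0.7],[0.006,0.019,0.149,0,0,0,0],[0.006,0.019,0.149,0,0,0,0]]' 60
python3 -m handwheel '[[0,0,0,0,0,0,0],[0,0,0,0,0,0,0],[0,0,0,0,0,0,0],[0,0,-0.04,0,0,0,0],[0,0,-0.09,0,0,0,0],[0,0,-0.14,0,0,0,0],[0,0,-0.14,0,0,0,0]]'
python3 - <<'E'
from h import *
m=np.array([.490,-.316]);a=np.radians(7.1);X=np.array([np.cos(a),-np.sin(a)]);Y=np.array([np.sin(a),np.cos(a)])
for q in ((-.045,.05),(.035,0),(-.045,-.05)):
    t=m+q[0]*X+q[1]*Y; print(t); go(*t,.16,7.1)
E
```

```text
time: 9.25
tool_pos: [0.6132, 0.068, 0.0178]
ee_rot: [[-0.992, 0.123, 0.005], [0.123, 0.992, -0.0], [-0.005, 0.001, -1.0]]
wrist_force: [1.7, 0.4, -0.7]
width: 0.415
finger_force: 59.8
time: 9.95
tool_pos: [0.6164, 0.0683, 0.1651]
ee_rot: [[-0.992, 0.122, 0.016], [0.122, 0.992, -0.0], [-0.016, 0.002, -1.0]]
wrist_force: [1.3, -0.5, -0.5]
width: 0.414
finger_force: 60.4
[ 0.45152514 -0.26082134]
t 9.9 pos [0.6164 0.0683 0.1651] d [ 0.1235 -0.3468  0.0025] rot [0.1  0.93 0.07] w 0.414 ff 60.42376432567835 F [ 1.3 -0.5 -0.5]
[ 0.52473162 -0.32032605]
t 9.9 pos [0.6164 0.0683 0.1651] d [ 0.0436 -0.3969  0.0037] rot [0.1  0.93 0.07] w 0.414 ff 60.42376432567835 F [ 1.3 -0.5 -0.5]
[ 0.43916499 -0.36005453]
t 9.9 pos [0.6164 0.0683 0.1651] d [ 0.1236 -0.4468  0.0023] rot [0.1  0.93 0.07] w 0.414 ff 60.42376432567835 F [ 1.3 -0.5 -0.5]
```

```bash

python3 -m handwheel '[[0.1235,-0.347,0,0,0,0,0],[0.1235,-0.347,0,0,0,0,0],[0.1235,-0.347,0,0,0,0,0],[0.1235,-0.347,0,0,0,0,0],[0.1235,-0.347,0,0,0,0,0],[0.1235,-0.347,0,0,0,0,0],[0.1235,-0.347,0,0,0,0,0],[0.1235,-0.347,0,0,0,0,0]]'
python3 -m handwheel '[[0,0,0,0,0,0,0],[0,0,0,0,0,0,0]]' >/dev/null
python3 - <<'E'
from h import *
p=cam("wrist");save(p,"w2.png"); go(.4515,-.2608,.028,7.1)
E
```

```text
time: 10.75
tool_pos: [0.4437, -0.2645, 0.1553]
ee_rot: [[-0.992, 0.126, 0.0], [0.126, 0.992, -0.002], [-0.0, -0.002, -1.0]]
wrist_force: [0.6, 1.1, -0.2]
width: 0.417
finger_force: 60.6
t 11.0 pos [ 0.4459 -0.2604  0.1548] d [-0.0056  0.0002  0.1268] rot [0.03 0.01 0.06] w 0.416 ff 60.60771647840738 F [-0.8  0.1 -0.7]
```

View pics/w2.png

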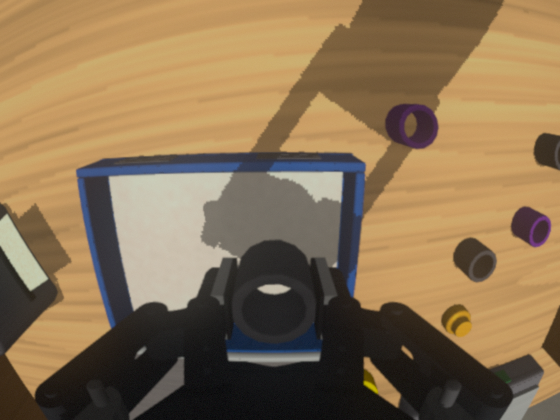

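The coupling is held at (275,290) above the open chamber. I'll place it and go on to B.

```bash

python3 -m handwheel '[[-0.005,0,0.05,0,0,0,0],[-0.005,0,0.09,0,0,0,0],[-0.005,0,0.115,0,0,0,0],[-0.005,0,0.127,0,0,0,0],[-0.005,0,0.127,0,0,0,0],[-0.005,0,0.127,0,0,0,0.68],[-0.005,0,0.127,0,0,0,0.68],[-0.005,0,0.127,0,0,0,0.68]]'
python3 -m handwheel '[[0,0,0,0,0,0,0.68],[0,0,-0.04,0,0,0,0.68],[0,0,-0.08,0,0,0,0.68],[0,0,-0.12,0,0,0,0.68],[0,0,-0.14,0,0,0,0.68]]' >/dev/null
python3 -c "
from h import *
go(.534,-.054,.16,7.1)"
```

```text
time: 11.8
tool_pos: [0.4515, -0.2619, 0.0289]
ee_rot: [[-0.993, 0.122, 0.002], [0.122, 0.993, -0.001], [-0.002, -0.001, -1.0]]
wrist_force: [0.4, 0.3, 0.3]
width: 0.68
finger_force: 0.0
t 12.3 pos [ 0.4522 -0.2629  0.1723] d [-0.0555  0.2174  0.0119] rot [-0.18  0.3   0.05] w 0.68 ff 0.0 F [ 0.2 -0.7  0.7]
```

```bash

python3 -m handwheel '[[-0.055,0.217,0,0,0,0,0.7],[-0.055,0.217,0,0,0,0,0.7],[-0.055,0.217,0,0,0,0,0.7],[-0.055,0.217,0,0,0,0,0.7],[-0.055,0.217,0,0,0,0,0.7],[-0.055,0.217,0,0,0,0,0.7],[-0.055,0.217,0,0,0,0,0.7]]' >/dev/null
cat >> h.py <<'E'
def see(xy):
    np.set_printoptions(precision=4,suppress=True)
    p=cam("wrist")
    for d in robot.look_for(p,"coupling1"):
        b=np.array(d["box"])
        if d["conf"]<.3: continue
        w=p["frame"][int(b[1]):int(b[3])+1,int(b[0]):int(b[2])+1].reshape(-1,3).astype(int)
        w=w[w.sum(1)<np.percentile(w.sum(1),35)]
        print(round(d["conf"],2),b.round(),at(p,(b[0]+b[2])/2,(b[1]+b[3])/2,.018,True),"rgb",w.mean(0).round())
    c=rings(p,xy);print("ring",c);return p,c
E
python3 - <<'E'
from h import *
p,c=see((.534,-.054)); go(.534,-.054,.018,7.1)
E
```

```text
0.84 [249. 179. 293. 225.] [ 0.5351 -0.0555  0.018 ] rgb [52. 43. 34.]
0.84 [136.  30. 190.  82.] [ 0.3907 -0.1332  0.018 ] rgb [68. 48. 51.]
0.82 [335. 138. 381. 189.] [0.5089 0.0256 0.018 ] rgb [67. 44. 55.]
0.74 [ 30. 132.  79. 168.] [ 0.4523 -0.2683  0.018 ] rgb [53. 50. 46.]
0.72 [352.  42. 406.  90.] [0.4228 0.0526 0.018 ] rgb [50. 41. 31.]
ring [ 0.5283 -0.0549]
t 13.1 pos [ 0.5315 -0.0539  0.1679] d [-0.0025  0.0003  0.1499] rot [-0.02 -0.01  0.01] w 0.7 ff 0.0 F [ 0.3 -0.3  0.2]
```

```bash

python3 -m handwheel '[[-0.002,0,0.04,0,0,0,0.7],[-0.002,0,0.08,0,0,0,0.7],[-0.002,0,0.12,0,0,0,0.7],[-0.002,0,0.14,0,0,0,0.7],[-0.002,0,0.15,0,0,0,0.7],[-0.002,0,0.15,0,0,0,0.7],[-0.002,0,0.15,0,0,0,0],[-0.002,0,0.15,0,0,0,0]]' 60
python3 -m handwheel '[[0,0,0,0,0,0,0],[0,0,0,0,0,0,0],[0,0,0,0,0,0,0],[0,0,-0.04,0,0,0,0],[0,0,-0.09,0,0,0,0],[0,0,-0.14,0,0,0,0],[0,0,-0.14,0,0,0,0],[0,0,-0.14,0,0,0,0]]'
python3 -c "
from h import *
go(.5247,-.3203,.16,7.1)"
```

```text
time: 13.9
tool_pos: [0.5355, -0.054, 0.02]
ee_rot: [[-0.992, 0.123, 0.003], [0.123, 0.992, -0.001], [-0.004, -0.001, -1.0]]
wrist_force: [-0.8, 0.1, -2.2]
width: 0.431
finger_force: 60.0
time: 14.7
tool_pos: [0.535, -0.0534, 0.1598]
ee_rot: [[-0.992, 0.122, 0.004], [0.122, 0.992, -0.001], [-0.004, -0.0, -1.0]]
wrist_force: [-0.2, -0.7, -1.9]
width: 0.431
finger_force: 60.1
t 14.7 pos [ 0.535  -0.0534  0.1598] d [-2.250e-02 -2.662e-01  1.000e-04] rot [-0.03  0.24  0.07] w 0.431 ff 60.052668610587716 F [-0.2 -0.7 -1.9]
```

```bash

python3 -m handwheel '[[-0.0225,-0.266,0,0,0,0,0],[-0.0225,-0.266,0,0,0,0,0],[-0.0225,-0.266,0,0,0,0,0],[-0.0225,-0.266,0,0,0,0,0],[-0.0225,-0.266,0,0,0,0,0],[-0.0225,-0.266,0,0,0,0,0],[-0.0225,-0.266,0,0,0,0,0],[-0.0225,-0.266,0,0,0,0,0]]'
python3 -m handwheel '[[0,0,0.05,0,0,0,0],[0,0,0.09,0,0,0,0],[0,0,0.115,0,0,0,0],[0,0,0.13,0,0,0,0],[0,0,0.13,0,0,0,0],[0,0,0.13,0,0,0,0.66],[0,0,0.13,0,0,0,0.66],[0,0,0.13,0,0,0,0.66]]'
python3 -m handwheel '[[0,0,0,0,0,0,0.66],[0,0,-0.04,0,0,0,0.66],[0,0,-0.08,0,0,0,0.66],[0,0,-0.12,0,0,0,0.66],[0,0,-0.14,0,0,0,0.66]]' >/dev/null
python3 -c "
from h import *
go(.424,.054,.165,7.1)"
```

```text
time: 15.5
tool_pos: [0.5225, -0.3187, 0.1556]
ee_rot: [[-0.992, 0.123, -0.003], [0.123, 0.992, 0.003], [0.003, 0.003, -1.0]]
wrist_force: [-0.3, -0.5, -1.0]
width: 0.433
finger_force: 60.4
time: 16.3
tool_pos: [0.524, -0.3198, 0.0285]
ee_rot: [[-0.993, 0.122, 0.001], [0.122, 0.993, -0.001], [-0.001, -0.001, -1.0]]
wrist_force: [-0.9, -0.9, -0.1]
width: 0.661
finger_force: 0.0
t 16.8 pos [ 0.5251 -0.3213  0.1726] d [0.1464 0.3601 0.0057] rot [-0.19  0.3   0.05] w 0.66 ff 0.0 F [ 0.8 -0.5  0.5]
```

```bash

python3 -m handwheel '[[0.146,0.36,0,0,0,0,0.7],[0.146,0.36,0,0,0,0,0.7],[0.146,0.36,0,0,0,0,0.7],[0.146,0.36,0,0,0,0,0.7],[0.146,0.36,0,0,0,0,0.7],[0.146,0.36,0,0,0,0,0.7],[0.146,0.36,0,0,0,0,0.7],[0.146,0.36,0,0,0,0,0.7]]' >/dev/null
python3 -m handwheel '[[0,0,0,0,0,0,0.7],[0,0,0,0,0,0,0.7]]' >/dev/null
python3 - <<'E'
from h import *
p,c=see((.424,.054)); go(.424,.054,.018,7.1)
E
```

```text
0.97 [  0. 237.  38. 276.] [ 0.4564 -0.2659  0.018 ] rgb [41. 37. 35.]
0.89 [234. 260. 273. 308.] [0.5089 0.0244 0.018 ] rgb [55. 35. 46.]
0.8 [ 57. 168. 109. 215.] [ 0.3916 -0.1344  0.018 ] rgb [59. 40. 45.]
0.65 [249. 173. 297. 222.] [0.4226 0.0548 0.018 ] rgb [49. 40. 32.]
0.57 [  0. 287.  27. 322.] [ 0.5284 -0.3227  0.018 ] rgb [38. 36. 35.]
ring [0.4171 0.0548]
t 17.9 pos [0.4232 0.0544 0.1681] d [-0.0007 -0.0002  0.1501] rot [-0.02  0.04  0.03] w 0.7 ff 0.0 F [ 1.1 -0.1  0.3]
```

```bash

python3 -m handwheel '[[0,0,0.04,0,0,0,0.7],[0,0,0.08,0,0,0,0.7],[0,0,0.12,0,0,0,0.7],[0,0,0.14,0,0,0,0.7],[0,0,0.15,0,0,0,0.7],[0,0,0.15,0,0,0,0.7],[0,0,0.15,0,0,0,0],[0,0,0.15,0,0,0,0]]' 60
python3 -m handwheel '[[0,0,0,0,0,0,0],[0,0,0,0,0,0,0],[0,0,0,0,0,0,0],[0,0,-0.04,0,0,0,0],[0,0,-0.09,0,0,0,0],[0,0,-0.14,0,0,0,0],[0,0,-0.14,0,0,0,0],[0,0,-0.14,0,0,0,0]]'
python3 -c "
from h import *
go(.4392,-.36,.16,7.1)"
```

```text
time: 18.7
tool_pos: [0.4245, 0.0548, 0.0196]
ee_rot: [[-0.992, 0.123, 0.003], [0.123, 0.992, -0.0], [-0.003, 0.0, -1.0]]
wrist_force: [0.1, -0.1, -0.7]
width: 0.431
finger_force: 60.1
time: 19.5
tool_pos: [0.4239, 0.0553, 0.1598]
ee_rot: [[-0.992, 0.122, 0.005], [0.122, 0.992, -0.0], [-0.005, 0.0, -1.0]]
wrist_force: [0.4, -0.3, -2.0]
width: 0.432
finger_force: 60.9
t 19.5 pos [0.4239 0.0553 0.1598] d [-6.590e-02 -4.103e-01 -1.000e-04] rot [0.02 0.26 0.08] w 0.432 ff 60.876558758318424 F [ 0.4 -0.3 -2. ]
```

```bash

python3 -m handwheel '[[-0.066,-0.37,0,0,0,0,0],[-0.066,-0.37,0,0,0,0,0],[-0.066,-0.37,0,0,0,0,0],[-0.066,-0.37,0,0,0,0,0],[-0.066,-0.37,0,0,0,0,0],[-0.066,-0.37,0,0,0,0,0],[-0.066,-0.37,0,0,0,0,0],[-0.066,-0.37,0,0,0,0,0]]' >/dev/null
python3 -m handwheel '[[0,-0.04,0,0,0,0,0],[0,-0.04,0,0,0,0,0],[0,-0.04,0,0,0,0,0],[0,-0.04,0,0,0,0,0]]'
python3 -m handwheel '[[0,0,0.05,0,0,0,0],[0,0,0.09,0,0,0,0],[0,0,0.115,0,0,0,0],[0,0,0.13,0,0,0,0],[0,0,0.13,0,0,0,0],[0,0,0.13,0,0,0,0.66],[0,0,0.13,0,0,0,0.66],[0,0,0.13,0,0,0,0.66]]'
python3 -m handwheel '[[0,0,0,0,0,0,0.66],[0,0,-0.04,0,0,0,0.66],[0,0,-0.08,0,0,0,0.66],[0,0,-0.13,0,0,0,0.66],[0,0,-0.18,0,0,0,0.66],[0,0,-0.23,0,0,0,1],[0.06,0,-0.28,0,0,0,1],[0.06,0,-0.28,0,0,0,1]]' >/dev/null
python3 - <<'E'
from h import *
p,c=see((.4392,-.36)); T=cam("top"); S=cam("scene")
cv2.imwrite("pics/c.png",np.hstack([cv2.resize(p["frame"],(400,300)),cv2.resize(S["frame"],(400,300))])[:,:,::-1])
# handle in scene
q=cv2.cvtColor(S["frame"],cv2.COLOR_RGB2HSV);m=((q[...,0]<16)&(q[...,1]>170)&(q[...,2]>110)).astype(np.uint8)[160:320,60:260]
n,L,st,cc=cv2.connectedComponentsWithStats(m)
for i in range(1,n):
    if st[i][4]>20: print("handle",cc[i]+[60,160],st[i],at(S,*(cc[i]+[60,160]),.266))
go(.618,-.332,.33,7.1)
E
```

```text
time: 20.7
tool_pos: [0.4373, -0.3581, 0.1561]
ee_rot: [[-0.992, 0.122, -0.002], [0.122, 0.992, 0.003], [0.002, 0.003, -1.0]]
wrist_force: [0.2, 0.1, -1.3]
width: 0.431
finger_force: 61.1
time: 21.5
tool_pos: [0.4386, -0.3601, 0.0287]
ee_rot: [[-0.993, 0.122, 0.001], [0.122, 0.993, -0.001], [-0.001, -0.001, -1.0]]
wrist_force: [-0.6, -0.7, 0.2]
width: 0.659
finger_force: 0.0
0.97 [411. 147. 446. 179.] [ 0.3933 -0.135   0.018 ] rgb [65. 45. 51.]
0.81 [329. 198. 365. 231.] [ 0.4551 -0.2611  0.018 ] rgb [60. 56. 52.]
0.79 [298. 251. 328. 277.] [ 0.5273 -0.3148  0.018 ] rgb [56. 54. 51.]
0.76 [262. 195. 290. 227.] [ 0.4387 -0.3592  0.018 ] rgb [52. 48. 44.]
0.73 [494. 209. 520. 239.] [0.509  0.0279 0.018 ] rgb [64. 44. 47.]
0.73 [220. 305. 422. 414.] [ 0.725  -0.3126  0.018 ] rgb [17. 16. 16.]
ring [ 0.4336 -0.3591]
handle [130.7772 246.5693] [ 59  81  24  12 202] [ 0.6187 -0.331   0.266 ]
t 22.5 pos [ 0.3785 -0.3527  0.3084] d [-0.2351  0.0501 -0.0213] rot [-0.06  0.09  0.01] w 0.999 ff 0.0 F [-0.1 -0.1 -1.2]
```

View pics/c.png

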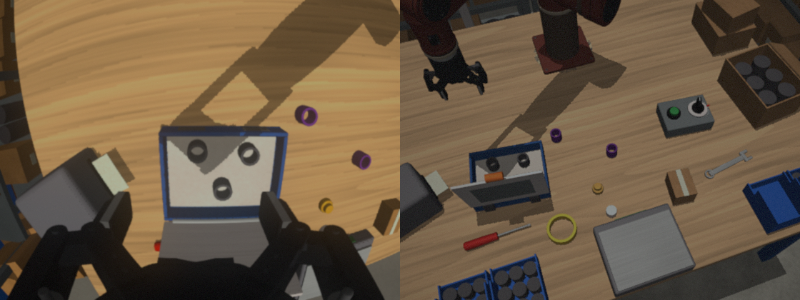

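All three couplings are in the chamber, and only the purple look-alikes are left on the bench. The handle is at (0.619, -0.331). I'll grip it and shut the lid.

```bash

python3 -m handwheel '[[0,0,-0.03,0,0,0,1],[-0.235,0.05,-0.03,0,0,0,1],[-0.235,0.05,-0.03,0,0,0,1],[-0.235,0.05,-0.03,0,0,0,1],[-0.235,0.05,-0.03,0,0,0,1],[-0.235,0.05,-0.03,0,0,0,1],[-0.235,0.05,-0.03,0,0,0,1],[-0.235,0.05,-0.03,0,0,0,1]]' >/dev/null
python3 -m handwheel '[[0,0,0,0,0,0,1],[0,0,0,0,0,0,1]]' >/dev/null
python3 -c "
from h import *
go(.6185,-.331,.259,7.1)"
```

```text
t 23.5 pos [ 0.617  -0.332   0.3381] d [-0.0013  0.0011  0.0791] rot [-0.01  0.    0.01] w 1.0 ff 0.0 F [-0.9  0.3  0.7]
```

```bash

python3 -m handwheel '[[0,0,0.03,0,0,0,1],[0,0,0.06,0,0,0,1],[0,0,0.078,0,0,0,1],[0,0,0.078,0,0,0,1],[0,0,0.078,0,0,0,0],[0,0,0.078,0,0,0,0],[0,0,0.078,0,0,0,0],[0,0,0.078,0,0,0,0]]' 50
python3 -m handwheel '[[0,0,0,0,0,0,0],[0,0,0,0,0,0,0]]'
python3 -m handwheel '[[0.0215,0,-0.0025,0,0,0,0],[0.043,0,-0.003,0,0,0,0],[0.0645,0,-0.001,0,0,0,0],[0.086,0,0.003,0,0,0,0],[0.1065,0,0.009,0,0,0,0],[0.1265,0,0.017,0,0,0,0],[0.146,0,0.027,0,0,0,0],[0.164,0,0.039,0,0,0,0]]'
```

```text
time: 24.3
tool_pos: [0.6188, -0.3302, 0.263]
ee_rot: [[-0.993, 0.122, 0.003], [0.122, 0.993, 0.001], [-0.003, 0.001, -1.0]]
wrist_force: [-1.4, 7.1, 6.4]
width: 0.501
finger_force: 55.5
time: 24.5
tool_pos: [0.6188, -0.3302, 0.263]
ee_rot: [[-0.993, 0.121, 0.003], [0.121, 0.993, 0.001], [-0.003, 0.001, -1.0]]
wrist_force: [-1.8, 6.8, 5.9]
width: 0.506
finger_force: 55.5
time: 25.3
tool_pos: [0.4557, -0.3108, 0.2238]
ee_rot: [[-0.993, 0.122, 0.004], [0.122, 0.993, -0.001], [-0.004, -0.0, -1.0]]
wrist_force: [-1.1, 6.1, 5.1]
width: 0.504
finger_force: 58.0
```

```bash

python3 -m handwheel '[[0.0167,0,0.0137,0,0,0,0],[0.032,0,0.029,0,0,0,0],[0.046,0,0.0456,0,0,0,0],[0.0577,0,0.0636,0,0,0,0],[0.068,0,0.0827,0,0,0,0],[0.076,0,0.1027,0,0,0,0],[0.082,0,0.1234,0,0,0,0],[0.086,0,0.1447,0,0,0,0]]'
python3 -m handwheel '[[0.001,0,0.012,0,0,0,0],[0.002,0,0.0215,0,0,0,0],[0.002,0,0.024,0,0,0,0],[0.002,0,0.024,0,0,0,0]]'
python3 -m handwheel '[[0,0,-0.003,0,0,0,1],[0,0,-0.003,0,0,0,1],[0,0,-0.003,0,0,0,1],[0,0,-0.003,0,0,0,1],[0,0,-0.04,0,0,0,1],[0,0,-0.08,0,0,0,1],[0,0,-0.13,0,0,0,1],[0,0,-0.16,0,0,0,1]]' 
python3 - <<'E'
from h import *
np.set_printoptions(precision=4,suppress=True)
p=cam("top");save(p,"k.png",8,(100,205,190,275));go(.47,.1,.22,0)
q=cv2.cvtColor(p["frame"],cv2.COLOR_RGB2HSV);m=((q[...,0]<16)&(q[...,1]>170)&(q[...,2]>110)).astype(np.uint8)[170:300,330:460]
n,L,st,c=cv2.connectedComponentsWithStats(m);print([at(p,*(c[i]+[330,170]),.062) for i in range(1,n) if st[i][4]>20])
E
```

```text
time: 26.1
tool_pos: [0.3685, -0.3004, 0.0762]
ee_rot: [[-0.992, 0.122, -0.002], [0.122, 0.992, 0.001], [0.002, 0.001, -1.0]]
wrist_force: [-3.2, 3.5, 2.1]
width: 0.504
finger_force: 76.0
time: 26.5
tool_pos: [0.3664, -0.3001, 0.0519]
ee_rot: [[-0.993, 0.122, -0.003], [0.122, 0.993, 0.002], [0.003, 0.001, -1.0]]
wrist_force: [-6.9, 2.6, 0.1]
width: 0.503
finger_force: 78.5
time: 27.3
tool_pos: [0.3687, -0.3017, 0.2163]
ee_rot: [[-0.992, 0.122, 0.003], [0.122, 0.992, -0.004], [-0.004, -0.003, -1.0]]
wrist_force: [1.1, -1.1, 0.3]
width: 1.003
finger_force: 0.0
t 27.4 pos [ 0.3704 -0.3035  0.2209] d [-0.0495  0.4127 -0.0019] rot [-0.48  0.48 -7.03] w 1.002 ff 0.0 F [ 2.5 -0.4  3.3]
[]
```

View pics/k.png

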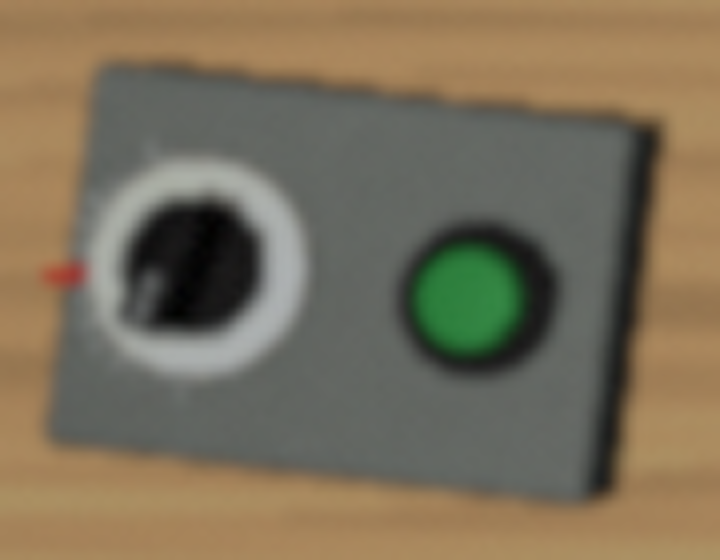

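The close-up shows the knob disc at (197,267) with its pointer toward the lower left, the red mark at (65,273) and the button at (470,298). I'll check the lid and move over the knob.

```bash

python3 -m handwheel '[[0,0.39,0,0,0,0,1],[0,0.39,0,0,0,0,1],[0,0.39,0,0,0,0,1],[0,0.39,0,0,0,0,1],[0,0.39,0,0,0,0,1],[0,0.39,0,0,0,0,1],[0,0.39,0,0,0,0,1],[0,0.39,0,0,0,0,1]]' >/dev/null
python3 -m handwheel '[[-0.018,0.274,0,0,0,0,1],[-0.018,0.274,0,0,0,0,1],[-0.018,0.274,0,0,0,0,1],[-0.018,0.274,0,0,0,0,1],[-0.018,0.274,0,0,0,0,1],[-0.018,0.274,0,0,0,0,1],[-0.018,0.274,0,0,0,0,1],[-0.018,0.274,0,0,0,0,1]]' >/dev/null
python3 - <<'E'
from h import *
np.set_printoptions(precision=4,suppress=True)
T=cam("top");S=cam("scene")
for p,n,(l,t,r,b) in ((T,"top",(330,170,460,300)),(S,"scene",(90,160,230,300))):
    q=cv2.cvtColor(p["frame"],cv2.COLOR_RGB2HSV);m=((q[...,0]<16)&(q[...,1]>170)&(q[...,2]>110)).astype(np.uint8)[t:b,l:r]
    N,L,st,c=cv2.connectedComponentsWithStats(m);print(n,[at(p,*(c[i]+[l,t]),.062) for i in range(1,N) if st[i][4]>20])
p=cam("wrist");save(p,"w3.png",2,(160,130,400,330))
go(.4698,.3533,.2,7.1);print(robot.get_obs()["joint_pos"])
q=cv2.cvtColor(p["frame"],cv2.COLOR_RGB2HSV)
for nm,m,z in (("red",((q[...,0]<8)|(q[...,0]>172))&(q[...,1]>130)&(q[...,2]>60),.05),("green",(q[...,0]>45)&(q[...,0]<85)&(q[...,1]>110)&(q[...,2]>50),.072),("white",(q[...,1]<60)&(q[...,2]>130),.055)):
    N,L,st,c=cv2.connectedComponentsWithStats(m.astype(np.uint8))
    for i in range(1,N):
        if st[i][4]>15: print(nm,c[i],st[i],at(p,*c[i],z,True))
E
```

```text
top [array([ 0.3688, -0.3002,  0.062 ])]
scene [array([ 0.3682, -0.3008,  0.062 ])]
t 29.1 pos [0.467  0.3549 0.212 ] d [-0.003  -0.0012  0.012 ] rot [-0.03 -0.01 -0.01] w 0.999 ff 0.0 F [-0.6 -0.   0.3]
[ 29.5404   8.7331  95.2311  -0.0159  76.062  -53.3474]
red [316.1791 185.3881] [310 183  14   6  67] [0.4626 0.395  0.05  ]
green [176.5    201.6051] [160 184  34  36 904] [0.456  0.2685 0.072 ]
white [271.1765 153.0588] [270 150   3   8  17] [0.427  0.3574 0.055 ]
white [259.0483 172.5818] [237 159  50  35 746] [0.4432 0.3444 0.055 ]
white [310.0129 334.5793] [ 244  312  127   44 1160] [0.632  0.3755 0.055 ]
white [115.2944 414.4377] [ 96 408  43  12 377] [0.7934 0.0561 0.055 ]
```

View pics/w3.png

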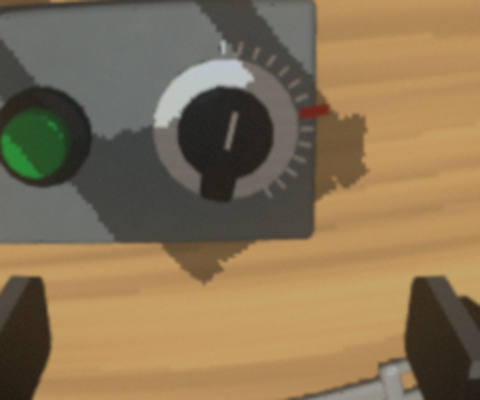

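```bash
python3 - <<'E'
from h import *
np.set_printoptions(precision=4,suppress=True)
p=cam("wrist")
F=lambda u,v,z:at(p,160+u/2,130+v/2,z,True)
a,b=F(229,150,.094),F(235,112,.094);print("line",a,b,np.degrees(np.arctan2(b[1]-a[1],-(b[0]-a[0]))))
print("red",F(313,112,.05),"tick0",F(223,47,.05),"green",F(35,142,.072))
for u,v in ((218,201),(203,197),(237,201)): print("bar far end base",F(u,v,.062),F(u,v,.094))
# disc ring ellipse approx: left,right,top,bottom extents
for u,v in ((154,128),(299,128),(226,58),(226,199)): print("ring",F(u,v,.05))
T=cam("top");
for u,v in ((197,267),): print("top ring c",at(T,100+u/8,205+v/8,.053))
save(T,"k2.png",16,(108,222,142,254))
E
```

```text
line [0.4636 0.3557 0.094 ] [0.4484 0.36   0.094 ] 15.662434414429843
red [0.4635 0.3952 0.05  ] tick0 [0.4283 0.3574 0.05  ] green [0.4558 0.2694 0.072 ]
bar far end base [0.4973 0.3464 0.062 ] [0.4848 0.3485 0.094 ]
bar far end base [0.4945 0.3398 0.062 ] [0.4823 0.3427 0.094 ]
bar far end base [0.4984 0.3552 0.062 ] [0.4857 0.3563 0.094 ]
ring [0.462  0.3206 0.05  ]
ring [0.4704 0.3879 0.05  ]
ring [0.4335 0.3582 0.05  ]
ring [0.5015 0.3496 0.05  ]
top ring c [0.4648 0.3547 0.053 ]
```

The wrist view puts the pointer line at (229–235, 112–150) in the crop, about 10° from zero, and the bar lies 16.5° clockwise in the world frame. The red mark is at about 86° clockwise. The lid reads shut. I'll grip the bar and turn it 70°.

```bash

python3 -m handwheel '[[0.001,0,0.03,0,0,8,0.5],[0.001,0,0.07,0,0,9.4,0.5],[0.001,0,0.1,0,0,9.4,0.5],[0.001,0,0.12,0,0,9.4,0.5],[0.001,0,0.132,0,0,9.4,0.5],[0.001,0,0.132,0,0,9.4,0.5],[0.001,0,0.132,0,0,9.4,0.5],[0.001,0,0.132,0,0,9.4,0.5]]'
python3 -m handwheel '[[0,0,0,0,0,0,0],[0,0,0,0,0,0,0],[0,0,0,0,0,0,0],[0,0,0,0,0,0,0],[0,0,0,0,0,0,0]]' 40
python3 -c "
from h import *
go(.466,.3545,.08,86.5)"
```

```text
time: 30.0
tool_pos: [0.4672, 0.3567, 0.082]
ee_rot: [[-0.959, 0.283, 0.003], [0.283, 0.959, 0.002], [-0.002, 0.002, -1.0]]
wrist_force: [0.3, -0.0, 0.8]
width: 0.502
finger_force: 0.0
time: 30.5
tool_pos: [0.4663, 0.3544, 0.0814]
ee_rot: [[-0.959, 0.283, -0.0], [0.283, 0.959, -0.004], [-0.001, -0.003, -1.0]]
wrist_force: [-2.5, -9.0, 9.0]
width: 0.155
finger_force: 40.3
t 30.5 pos [0.4663 0.3544 0.0814] d [0.0003 0.0001 0.0014] rot [-0.14  0.16 70.08] w 0.155 ff 40.263535380363464 F [-2.5 -9.   9. ]
```

```bash

python3 -m handwheel '[[0,-0.002,0,0,0,8,0],[0,-0.002,0,0,0,16,0],[0,-0.002,0,0,0,24,0],[0,-0.002,0,0,0,32,0],[0,-0.002,0,0,0,40,0],[0,-0.002,0,0,0,48,0],[0,-0.002,0,0,0,56,0],[0,-0.002,0,0,0,64,0]]'
python3 -m handwheel '[[0,0,0,0,0,6,0],[0,0,0,0,0,6,0],[0,0,0,0,0,6,0]]'
python3 -c "
from h import *
go(.466,.3545,.08,86.5)"
```

```text
time: 31.3
tool_pos: [0.4666, 0.3544, 0.0815]
ee_rot: [[-0.161, 0.987, 0.003], [0.987, 0.161, 0.001], [0.0, 0.003, -1.0]]
wrist_force: [1.2, -1.9, 3.7]
width: 0.161
finger_force: 39.5
time: 31.6
tool_pos: [0.4667, 0.3544, 0.0815]
ee_rot: [[-0.065, 0.998, 0.003], [0.998, 0.065, 0.001], [0.001, 0.003, -1.0]]
wrist_force: [1.8, -2.2, 5.5]
width: 0.152
finger_force: 39.9
t 31.6 pos [0.4667 0.3544 0.0815] d [ 0.0001 -0.0007  0.0015] rot [ 0.16 -0.03  0.23] w 0.152 ff 39.8894602060318 F [ 1.8 -2.2  5.5]
```

```bash

python3 -m handwheel '[[0,0,0,0,0,0,0.5],[0,0,0,0,0,0,0.5],[0,0,0,0,0,0,0.5],[0,0,-0.04,0,0,0,0.5],[0,0,-0.08,0,0,0,0.5],[0,0,-0.12,0,0,0,0.5],[0,0,-0.13,0,0,0,0.5],[0,0,-0.13,0,0,0,0.5]]'
python3 - <<'E'
from h import *
np.set_printoptions(precision=4,suppress=True)
p=cam("wrist");save(p,"w4.png",2,(130,100,430,340)); go(.4565,.2685,.2,86.5)
for X in ((.466,.3545,.094),(.4638,.3952,.05)): print((proj(p,X,True)-[130,100])*2)
E
```

```text
time: 32.4
tool_pos: [0.4664, 0.3551, 0.2124]
ee_rot: [[-0.063, 0.998, 0.004], [0.998, 0.063, 0.002], [0.002, 0.004, -1.0]]
wrist_force: [-0.0, 0.1, -0.6]
width: 0.501
finger_force: 0.0
t 32.5 pos [0.4653 0.3544 0.21  ] d [-0.0851 -0.0142  0.01  ] rot [ 0.02 -0.02  0.09] w 0.501 ff 0.0 F [-0.6 -0.  -0.1]
[286.8765 217.3111]
[287.2001 101.8056]
```

View pics/w4.png

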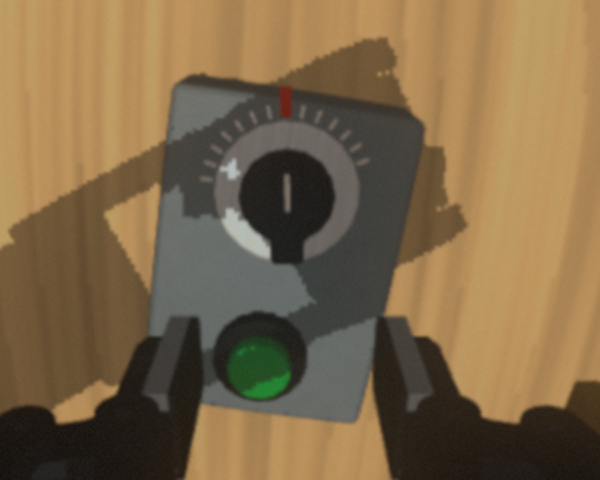

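The pointer at (287,193) lines up with the red mark at (287,102). Next I'll press the start button with the fingers closed.

```bash

python3 -m handwheel '[[-0.04,-0.007,0,0,0,0,0],[-0.085,-0.014,0,0,0,0,0],[-0.085,-0.014,0.05,0,0,0,0],[-0.085,-0.014,0.09,0,0,0,0],[-0.085,-0.014,0.11,0,0,0,0],[-0.085,-0.014,0.115,0,0,0,0],[-0.085,-0.014,0.115,0,0,0,0]]'
python3 -m handwheel '[[0,0,0.006,0,0,0,0],[0,0,0.012,0,0,0,0],[0,0,0.017,0,0,0,0],[0,0,0.022,0,0,0,0],[0,0,0.022,0,0,0,0],[0,0,0.022,0,0,0,0],[0,0,0.022,0,0,0,0]]'
```

```text
time: 33.15
tool_pos: [0.455, 0.2679, 0.0928]
ee_rot: [[-0.062, 0.998, -0.004], [0.998, 0.062, -0.002], [-0.001, -0.005, -1.0]]
wrist_force: [-0.0, 0.1, -0.0]
width: -0.003
finger_force: 0.0
time: 33.85
tool_pos: [0.4579, 0.2692, 0.0767]
ee_rot: [[-0.063, 0.998, 0.002], [0.998, 0.063, 0.001], [0.001, 0.002, -1.0]]
wrist_force: [-8.5, -3.6, 24.4]
width: 0.002
finger_force: 12.0
```

It's bottomed out with 24 N on the wrist. I'll release it and return to the handle.

```bash

python3 -m handwheel '[[0,0,0,0,0,0,0],[0,0,0,0,0,0,0],[0,0,-0.04,0,0,0,0],[0,0,-0.09,0,0,0,0],[0,0,-0.14,0,0,-8,0.5],[0,0,-0.14,0,0,-16,1],[0,0,-0.14,0,0,-24,1],[0,0,-0.14,0,0,-32,1]]' >/dev/null
python3 -m handwheel '[[-0.05,0,0,0,0,-8,1],[-0.1,0,0,0,0,-16,1],[-0.1,0,0,0,0,-24,1],[-0.1,0,0,0,0,-32,1],[-0.1,0,0,0,0,-40,1],[-0.1,0,0,0,0,-47.4,1],[-0.1,0,0,0,0,-47.4,1],[-0.1,0,0,0,0,-47.4,1]]'
python3 - <<'E'
from h import *
np.set_printoptions(precision=4,suppress=True)
go(.3685,-.3005,.2,7.1)
S=cam("scene");T=cam("top")
for p,n,(l,t,r,b) in ((T,"top",(330,170,460,300)),(S,"scene",(90,160,230,300))):
    q=cv2.cvtColor(p["frame"],cv2.COLOR_RGB2HSV);m=((q[...,0]<16)&(q[...,1]>170)&(q[...,2]>110)).astype(np.uint8)[t:b,l:r]
    N,L,st,c=cv2.connectedComponentsWithStats(m);print(n,[at(p,*(c[i]+[l,t]),.062) for i in range(1,N) if st[i][4]>20])
E
```

```text
time: 35.45
tool_pos: [0.5148, 0.1872, 0.2131]
ee_rot: [[-0.992, 0.126, 0.0], [0.126, 0.992, -0.0], [-0.0, -0.0, -1.0]]
wrist_force: [-0.1, -0.3, -0.6]
width: 1.001
finger_force: 0.0
t 35.5 pos [0.5148 0.1872 0.2131] d [ 0.0838 -0.5023  0.0131] rot [-0.    0.   -0.13] w 1.001 ff 0.0 F [-0.1 -0.3 -0.6]
top [array([ 0.369 , -0.2997,  0.062 ])]
scene [array([ 0.3687, -0.3008,  0.062 ])]
```

```bash

python3 -m handwheel '[[0.065,-0.39,0,0,0,0,1],[0.065,-0.39,0,0,0,0,1],[0.065,-0.39,0,0,0,0,1],[0.065,-0.39,0,0,0,0,1],[0.065,-0.39,0,0,0,0,1],[0.065,-0.39,0,0,0,0,1],[0.065,-0.39,0,0,0,0,1],[0.065,-0.39,0,0,0,0,1]]' >/dev/null
python3 -m handwheel '[[0.019,-0.11,0,0,0,0,1],[0.019,-0.112,0,0,0,0,1],[0.019,-0.112,0.03,0,0,0,1],[0.019,-0.112,0.08,0,0,0,1],[0.019,-0.112,0.08,0,0,0,1],[0.019,-0.112,0.08,0,0,0,1]]' >/dev/null
python3 -c "
from h import *
go(.3685,-.3005,.054,7.1)"
```

```text
t 37.0 pos [ 0.3695 -0.3     0.1329] d [ 0.0008 -0.0008  0.0789] rot [ 0.11 -0.11  0.01] w 1.0 ff 0.0 F [1.4 0.4 0.7]
```

```bash

python3 -m handwheel '[[0.001,-0.001,0.04,0,0,0,1],[0.001,-0.001,0.06,0,0,0,1],[0.001,-0.001,0.079,0,0,0,1],[0.001,-0.001,0.079,0,0,0,1],[0.001,-0.001,0.079,0,0,0,0],[0.001,-0.001,0.079,0,0,0,0],[0.001,-0.001,0.079,0,0,0,0],[0.001,-0.001,0.079,0,0,0,0]]' 50
python3 -m handwheel '[[0,0,0,0,0,0,0],[0,0,0,0,0,0,0],[0,0,0,0,0,0,0]]'
python3 -m handwheel '[[-0.002,0,-0.0215,0,0,0,0],[-0.006,0,-0.043,0,0,0,0],[-0.012,0,-0.0635,0,0,0,0],[-0.020,0,-0.0835,0,0,0,0],[-0.030,0,-0.1026,0,0,0,0],[-0.042,0,-0.1206,0,0,0,0],[-0.056,0,-0.1373,0,0,0,0],[-0.071,0,-0.1525,0,0,0,0]]'
python3 -m handwheel '[[-0.017,0,-0.0137,0,0,0,0],[-0.035,0,-0.0256,0,0,0,0],[-0.054,0,-0.0356,0,0,0,0],[-0.074,0,-0.0437,0,0,0,0],[-0.0946,0,-0.0498,0,0,0,0],[-0.116,0,-0.0537,0,0,0,0],[-0.137,0,-0.0555,0,0,0,0],[-0.159,0,-0.0552,0,0,0,0]]'
python3 -m handwheel '[[-0.010,0,0.001,0,0,0,0],[-0.018,0,0.002,0,0,0,0],[-0.018,0,0.002,0,0,0,0]]'
```

```text
time: 37.75
tool_pos: [0.3703, -0.3007, 0.0563]
ee_rot: [[-0.992, 0.123, 0.002], [0.123, 0.992, 0.002], [-0.002, 0.002, -1.0]]
wrist_force: [0.7, 10.2, 13.2]
width: 0.508
finger_force: 50.2
time: 38.05
tool_pos: [0.3702, -0.3007, 0.0563]
ee_rot: [[-0.992, 0.123, 0.002], [0.123, 0.992, 0.002], [-0.002, 0.002, -1.0]]
wrist_force: [1.2, 9.6, 11.9]
width: 0.503
finger_force: 50.2
time: 38.85
tool_pos: [0.4393, -0.3088, 0.2068]
ee_rot: [[-0.993, 0.122, -0.001], [0.122, 0.993, 0.003], [0.002, 0.002, -1.0]]
wrist_force: [4.7, 0.8, -10.4]
width: 0.502
finger_force: 52.0
time: 39.65
tool_pos: [0.5977, -0.3277, 0.2628]
ee_rot: [[-0.993, 0.122, -0.001], [0.122, 0.993, 0.003], [0.001, 0.003, -1.0]]
wrist_force: [-1.3, 5.6, -0.5]
width: 0.501
finger_force: 50.8
time: 39.95
tool_pos: [0.6162, -0.33, 0.261]
ee_rot: [[-0.993, 0.121, 0.001], [0.121, 0.993, 0.002], [-0.0, 0.002, -1.0]]
wrist_force: [-0.4, 6.5, 2.3]
width: 0.501
finger_force: 51.8
```

```bash

python3 -m handwheel '[[0,0,0,0,0,0,1],[0,0,0,0,0,0,1],[0,0,0,0,0,0,1],[0,0,0,0,0,0,1],[0,0,-0.03,0,0,0,1],[0,0,-0.07,0,0,0,1],[0,0,-0.1,0,0,0,1],[0,0,-0.1,0,0,0,1]]' >/dev/null
python3 -m handwheel '[[0.25,0.1,0,0,0,0,1],[0.25,0.1,0,0,0,0,1],[0.25,0.1,0,0,0,0,1],[0.25,0.1,0,0,0,0,1],[0.25,0.1,0,0,0,0,1],[0.25,0.1,0,0,0,0,1],[0.25,0.1,0,0,0,0,1],[0.25,0.1,0,0,0,0,1]]' >/dev/null
python3 - <<'E'
from h import *
np.set_printoptions(precision=4,suppress=True)
S=cam("scene");p=cam("wrist")
q=cv2.cvtColor(S["frame"],cv2.COLOR_RGB2HSV);m=((q[...,0]<16)&(q[...,1]>170)&(q[...,2]>110)).astype(np.uint8)[160:320,60:260]
n,L,st,cc=cv2.connectedComponentsWithStats(m)
print([at(S,*(cc[i]+[60,160]),.266) for i in range(1,n) if st[i][4]>20])
cv2.imwrite("pics/end.png",np.hstack([cv2.resize(p["frame"],(400,300)),cv2.resize(S["frame"],(400,300))])[:,:,::-1])
E
```

```text
[array([ 0.6188, -0.331 ,  0.266 ])]
```

View pics/end.png

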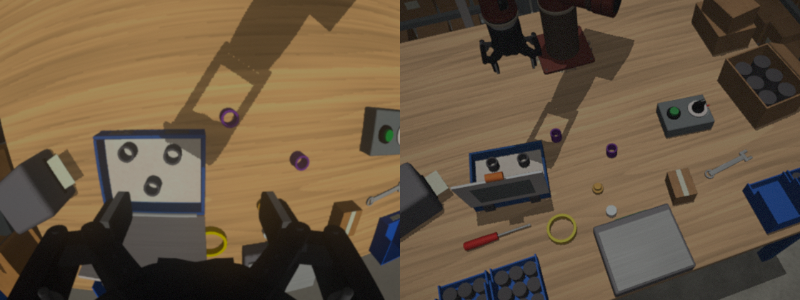

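The lid is on its stop with the three couplings inside, the button is up and the bystanders haven't moved. I'll hand in.

```bash
python3 -c "
from station import robot
print(robot.hand_in())"
```

```text
the job is handed in; nothing more can be done
None
```

I ran the three black couplings through the demagnetiser and handed the job in: they are inside, the lid is open on its stop, the knob is at the red mark, the start button is up, and the other things on the bench are undisturbed; the hand-in call returned no verdict.

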